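# Line up specimen jars at the stop bar

### The job

Two specimen jars, one with a yellow lid and one with a blue lid, stand near the front of the white dissecting board. Push each of them along the board with the fingers, gently and never gripping, lifting or tipping it, until it rests against the metal stop bar in the middle of the printed bay of its own lid's colour. Leave the white-lidded jar, the forceps, the amber bottle and the cassette box where they are.

Things in the scene. Friction and masses are not known exactly. Their poses are not given: they have to be found in the camera images.
- board: dissecting board, fixed to the bench: 310 x 430 mm, 30 mm thick, blue edge, white top (the top is at z = 30 mm above its origin). A metal stop bar, 24 mm high above the board's top and 16 mm thick, runs along y at its far side; the bar's near face is 113 mm from the origin along +x. Origin: centre of its underside; x points to the bar, y along the bar to the left, z up.
- jar_yellow: yellow-lidded specimen jar: upright plain cylinder 56 mm in diameter and 48 mm high (the lid is flush with the body and is its top 14 mm), about 0.13 kg, loose, standing on the board. Origin: centre of its underside; z up.
- jar_blue: blue-lidded specimen jar: upright plain cylinder 56 mm in diameter and 48 mm high (the lid is flush with the body and is its top 14 mm), about 0.13 kg, loose, standing on the board. Origin: centre of its underside; z up. Which of the two jars starts on the left varies.
- bay_yellow (a point): yellow bay: an 84 mm wide, 85 mm deep rectangle printed flat on the board, ending at the stop bar. The point, at board-top height, is where the jar's underside centre stands when the jar touches the bar and is centred in the bay: 28 mm short of the bar's face, 14.5 mm nearer the bar than the middle of the printed rectangle. x points square at the bar, y along the bar, z up. The two bay points are 160 mm apart. Left bay as seen looking from the robot to the bar.
- bay_blue (a point): blue bay: an 84 mm wide, 85 mm deep rectangle printed flat on the board, ending at the stop bar. The point, at board-top height, is where the jar's underside centre stands when the jar touches the bar and is centred in the bay: 28 mm short of the bar's face, 14.5 mm nearer the bar than the middle of the printed rectangle. x points square at the bar, y along the bar, z up. The two bay points are 160 mm apart. Right bay as seen looking from the robot to the bar.
- jar_white: white-lidded jar of the same size, already standing near the left end of the bar: leave it. Origin: centre of its underside.
- forceps: steel forceps, 140 mm long, 20 mm wide, 6 mm thick, lying on the right edge of the board, roughly along the board's x: leave them. Origin: middle of the length, underside.
- bottle: amber bottle, 60 mm in diameter, 130 mm high, on the bench left of the board: leave it. Origin: centre of its underside.
- cassettes: grey open box of tissue cassettes, 100 x 75 mm, 38 mm high, on the bench right of the board: leave it. Origin: centre of its underside.
Not all that is in view belongs to the job. What is shaped like the jar_blue but pink, purple or red is not meant.

How it is judged:
By the outcome, as a careful person would: the job done as asked, in the order asked, and still so for the second after the job is handed in, with the robot touching nothing.
It also fails if it takes over 64 s, if anything falls off the work surface, if the arm or the gripper's body presses on something with over 40 N, if the wrist force passes 120 N, or if a joint passes its speed limit or range.

### The arm

A 6-joint arm with a two-finger parallel gripper is mounted at the origin on the work surface. World frame = base frame: x ahead of the robot, y to its left, z up, the work surface at z = 0. Lengths are in m, angles in rad, forces in N, time in s.
With the tool pointing down it reaches from about 0.275 to 0.875 m from the base axis. Payload 12.5 kg.
Tool frame: the origin (TCP) lies on the centre line of the jaws, within the pads' length; the fingertips stand r.finger_overhang ahead of it and the grasp point (between the pads) lies 3 mm ahead of it (r.finger_overhang is the distance from the TCP to the fingertips, in m); z points along the fingers, y is the line along which they close (so a half turn about z gives the same grasp; the last joint's range is limited). The gripper opens to 85 mm and grips with 20 to 120 N. Pads are 22 mm wide; open, the fingers measure 114 mm over their backs; the gripper's body (76 mm by 85 mm) begins 54 mm behind the grasp point. The pads swing forward as they close: fully open they stand 13 mm farther back than shut.
Start: joints at [-1.266, 0.351, 1.652, -0, 1.139, -0.085], TCP at [0.209, -0.509, 0.253] pointing down, gripper open.
Joint ranges: [-2.75, 2.75], [-0.79, 2.1], [0.01, 2.65], [-1.57, 4.71], [0.07, 3.14], [-2.87, 2.87]. Speed limits (rad/s): [2.22, 2.22, 2.79, 3.14, 3.14, 3.14].

### API

Orientations are given as a unit quaternion [x, y, z, w].
In Python, from cell import r, optics gives the robot as it stands. The module is installed in compiled form; this text tells all that it offers. Calls block until the motion is done:
- r.move_to(position, orientation): joint-space move of the TCP to a pose.
- r.move_linear(position, rot=None, vel=0.15): straight line of the TCP; rot=None keeps the orientation; vel is the mean speed in m/s.
- r.set_joints(angles): joint-space move.
- r.set_gripper(opening, squeeze=None): opening from 0.0 (shut) to 1.0 (fully open); squeeze is the grip in N (None keeps the last); returns when the fingers have stopped.
- r.sleep(seconds).
- r.inverse_kinematics(position, orientation): joint angles nearest the present ones, or None.
- optics.get_image(name): name is "scene" or "side" or "wrist"; returns a dict with "pixels" (480x640x3 uint8, red, green, blue), "depth" (480x640 float32, m along the optical axis (not along the pixel's ray), 0 where there is no reading), "fx", "fy", "cx", "cy" (pixels), "camera_from_world" (4x4, takes a point from world to camera coordinates); the wrist camera has in their place "mount" (4x4, takes a point from camera to tool coordinates, whose origin is the TCP and whose axes are the flange's). Camera axes: x right, y down, z forward; pixel columns grow to the right and rows downward; lengths in m; the calibration is good to about 2 mm. The wrist camera is an equidistant fisheye: a pixel r from the principal point sees the ray r / f radians off the axis. A picture is of the moment at which its call begins: read the wrist's pose just before it.
A pose or a line that the arm cannot do raises r.PlanningError and nothing moves.
- r.hand_in(): hands the job in; it is judged then, once.
Readings, each from a call of its own:
- r.current_t(): time.
- r.current_q(): joint angles.
- r.current_qvel(): joint speeds.
- r.current_effort(): joint torques, N m.
- r.current_tool_pos(): TCP position.
- r.current_ee_rot(): TCP orientation.
- r.current_contact_force(): force on the tool from outside, world axes, zero at the start.
- r.current_torque(): the same for the moment, N m.
- r.current_opening(): opening from 0.0 (shut) to 1.0 (fully open).
- r.current_finger_force(): force on a finger pad.
Only numpy, scipy, OpenCV 4.12 (cv2) and the standard library are available. Lean on these libraries where they do the work, as an engineer would, in place of code of your own. Each camera call takes 0.05 s, during which the arm holds its last target. There are 200 camera calls.

## Working session

There is one attempt and no reset: what is moved stays moved. The work goes in short steps, each a Python script; the robot and the scene stay as the last script left them, time stands still between calls to the robot, and variables do not carry over. Pictures are saved under pics/ and viewed, at most 10 in all, crops included, and the job is handed in when it is done.

```bash
mkdir -p pics; python3 - <<'E'
from cell import r, optics
import cv2, pickle
for n in ("scene","side"):
    im=optics.get_image(n); pickle.dump(im,open(n+".pkl","wb"))
    cv2.imwrite(f"pics/{n}1.png",im["pixels"][:,:,::-1])
    print(n,im["fx"],im["cx"],im["camera_from_world"])
print(r.finger_overhang,r.current_t(),r.current_ee_rot(),r.current_opening())
E
```

```text
scene 452.82260908484244 327.97383061031627 [[ 0.69188572  0.7220047   0.00183276 -0.36941927]
 [ 0.49595652 -0.47341948 -0.72794308 -0.23468918]
 [-0.52471066  0.5045624  -0.68563512  1.29415586]
 [ 0.          0.          0.          1.        ]]
side 457.6985210039103 319.64953406314714 [[-0.77645432 -0.63016381 -0.00350051  0.42385682]
 [-0.33664491  0.41947893 -0.84303477  0.2136858 ]
 [ 0.5327184  -0.65339957 -0.53784767  0.8865086 ]
 [ 0.          0.          0.          1.        ]]
0.022 0.1 [ 9.81070869e-01  1.93648257e-01 -5.63569186e-05 -5.46506250e-04] 0.9950774911520707
```

View pics/scene1.png

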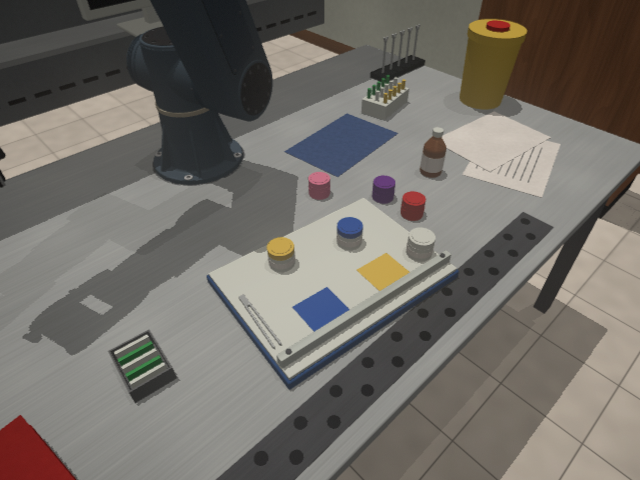

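View pics/side1.png

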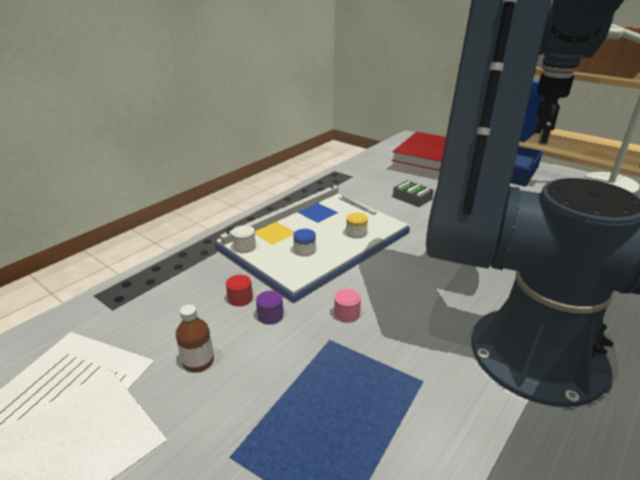

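The scene view shows the yellow jar (281,252) on the right and the blue jar (350,232) on the left. The yellow bay (383,271) is on the left and the blue bay (321,308) on the right, so the paths have to cross. The side view agrees with this.

```bash
cat > loc.py <<'E'
import numpy as np, cv2
def cloud(im):
    d=im["depth"]; v,u=np.indices(d.shape)
    P=np.stack([(u-im["cx"])/im["fx"]*d,(v-im["cy"])/im["fy"]*d,d,np.ones_like(d)],-1)
    W=P@np.linalg.inv(im["camera_from_world"]).T
    W[d<=0]=np.nan
    return W[...,:3]
def circ(p,R=.028):   # centre of a disc from top points: enclosing circle of trimmed set
    c=np.median(p,0)
    p=p[np.linalg.norm(p-c,axis=1)<.035]
    return cv2.minEnclosingCircle(p.astype(np.float32)), p.mean(0)
def plane_hit(im,z):
    T=np.linalg.inv(im["camera_from_world"]); v,u=np.indices(im["depth"].shape)
    D=np.stack([(u-im["cx"])/im["fx"],(v-im["cy"])/im["fy"],np.ones(u.shape)],-1)@T[:3,:3].T
    s=(z-T[2,3])/D[...,2]
    return T[:3,3]+D*s[...,None]
def masks(im):
    h=cv2.cvtColor(im["pixels"],cv2.COLOR_RGB2HSV); H,S,V=[h[...,i].astype(int) for i in range(3)]
    return dict(yellow=(abs(H-22)<8)&(S>130)&(V>90), blue=(abs(H-113)<9)&(S>130)&(V>60))
def report(im):
    W=cloud(im); m=masks(im); z=W[...,2]; reg=(W[...,0]>.2)&(W[...,0]<.9)&(abs(W[...,1])<.45)
    out={}
    for k in m:
        top=m[k]&reg&(z>.070)&(z<.086)
        flat=m[k]&reg&(z>.02)&(z<.04)
        flat=cv2.morphologyEx(flat.astype(np.uint8),cv2.MORPH_OPEN,np.ones((5,5)))
        n,L,st,_=cv2.connectedComponentsWithStats(flat)
        if top.sum()>20:
            p=plane_hit(im,.078)[top][:,:2]; out[k]=circ(p); print(k,"jar",out[k],top.sum(), np.nanmedian(z[top]))
        if n>1:
            i=1+np.argmax(st[1:,4]); p=plane_hit(im,.03)[L==i][:,:2]
            print(k,"bay",cv2.minAreaRect(p.astype(np.float32)),p.mean(0),np.nanmedian(z[L==i]))
    return W,m
E
python3 - <<'E'
import pickle,numpy as np,cv2
from loc import *
for n in("scene","side"):
    im=pickle.load(open(n+".pkl","rb")); print(n); W,m=report(im)
    px=im["pixels"].astype(int); z=W[...,2]; reg=(W[...,0]>.2)&(W[...,0]<.9)&(abs(W[...,1])<.45)
    wh=reg&(px.min(-1)>170)&(abs(z-.03)<.006)
    wh=cv2.morphologyEx(wh.astype(np.uint8),cv2.MORPH_OPEN,np.ones((3,3)));nn,L,st,_=cv2.connectedComponentsWithStats(wh)
    i=1+np.argmax(st[1:,4]); print("board",cv2.minAreaRect(W[L==i][:,:2].astype(np.float32)))
    t=reg&(abs(z-.078)<.005); 
    nn,L,st,c=cv2.connectedComponentsWithStats(t.astype(np.uint8))
    for i in range(1,nn):
        if st[i,4]>30: print("top78",c[i],st[i,4],cv2.minEnclosingCircle(plane_hit(im,.078)[L==i][:,:2].astype(np.float32)))
    b=reg&(abs(z-.054)<.004); nn,L,st,c=cv2.connectedComponentsWithStats(b.astype(np.uint8))
    i=1+np.argmax(st[1:,4]); print("bar",cv2.minAreaRect(W[L==i][:,:2].astype(np.float32)))
E
```

```text
scene
yellow jar (((0.5051368474960327, -0.10789822787046432), 0.028132852166891098), array([ 0.5054217 , -0.10801064])) 395 0.07983036416377631
yellow bay ((0.6675450801849365, 0.029209323227405548), (0.08218274265527725, 0.0691862478852272), 83.34516143798828) [0.66810649 0.02796175] 0.03200625344635988
blue jar (((0.5570377707481384, 0.04145091772079468), 0.026040280237793922), array([0.5568772 , 0.04174753])) 288 0.07996630896866219
blue bay ((0.6489893794059753, -0.13079610466957092), (0.08099750429391861, 0.06884033232927322), 83.56703186035156) [ 0.64960267 -0.13128876] 0.03169895681707985
board ((0.5720570683479309, -0.042362675070762634), (0.4174744188785553, 0.2516043484210968), 83.4181137084961)
top78 [433.34177215 152.13924051] 79 ((0.5008341670036316, 0.4166959226131439), 0.030032938346266747)
top78 [349.07107843 226.3872549 ] 408 ((0.5588513612747192, 0.037807293236255646), 0.031632304191589355)
top78 [420.90300231 237.26558891] 433 ((0.6851227879524231, 0.12165331840515137), 0.03126094490289688)
top78 [279.84598698 247.40780911] 461 ((0.5068314671516418, -0.11003798246
[... 671 characters left out ...]
017), 83.79153442382812) [ 0.66086994 -0.13164195] 0.030058205819269657
board ((0.5812210440635681, -0.04091484844684601), (0.4216234087944031, 0.2667067050933838), 83.64453125)
top78 [356.55121951 218.22926829] 205 ((0.5047482252120972, -0.10112293064594269), 0.03134862706065178)
top78 [242.38655462 231.87815126] 238 ((0.6828396320343018, 0.12871836125850677), 0.03242682293057442)
top78 [303.89754098 234.86065574] 244 ((0.557493269443512, 0.045984163880348206), 0.030910087749361992)
top78 [198.78947368 338.68421053] 114 ((0.48015743494033813, 0.42648845911026), 0.025309275835752487)
bar ((0.713437557220459, -0.09391944110393524), (0.34487220644950867, 0.02295793779194355), 83.4920883178711)
```

```bash
cat > mv.py <<'E'
import numpy as np, cv2
from scipy.spatial.transform import Rotation as R
from cell import r, optics
TH=-np.deg2rad(6.6); EX=np.array([np.cos(TH),np.sin(TH)]); EY=np.array([-EX[1],EX[0]])
O=np.array([.5955,-.0466])
def b2w(b): return O+b[0]*EX+b[1]*EY
def w2b(w): d=np.asarray(w)[...,:2]-O; return np.stack([d@EX,d@EY],-1)
def down(yaw):   # tool z down, tool x at world yaw; half-turn choice keeps the last joint near zero
    return [(R.from_euler('z',yaw+k)*R.from_euler('x',np.pi)).as_quat() for k in (0,np.pi)]
def goto(xy,z,yaw):
    best=None
    for q in down(yaw):
        s=r.inverse_kinematics([*xy,z],q)
        if s is not None and (best is None or abs(np.array(s)[5])<abs(best[1][5])): best=(q,np.array(s))
    r.move_to([*xy,z],best[0])
def wrist(name,N=600,s=.0009):
    """orthographic top views in the board frame for planes z=.03 and z=.078; board x up, y left"""
    p=np.array(r.current_tool_pos()); q=r.current_ee_rot(); im=optics.get_image("wrist")
    T=np.eye(4); T[:3,:3]=R.from_quat(q).as_matrix(); T[:3,3]=p
    C=np.linalg.inv(T@im["mount"]); out={}
    v,u=np.indices((N,N)); b=np.stack([(N/2-v)*s,(N/2-u)*s],-1)
    xy=O+b[...,:1]*EX+b[...,1:]*EY
    for z in (.03,.078):
        P=np.concatenate([xy,np.full((N,N,1),z)],-1)@C[:3,:3].T+C[:3,3]
        rho=np.hypot(P[...,0],P[...,1]); k=im["fx"]*np.arctan2(rho,P[...,2])/rho
        m=cv2.remap(im["pixels"],(im["cx"]+k*P[...,0]).astype(np.float32),(im["cy"]+k*P[...,1]).astype(np.float32),cv2.INTER_LINEAR)
        out[z]=m; cv2.imwrite(f"pics/{name}_{int(z*1000)}.png",m[:,:,::-1])
    res={}
    for z,lab in ((.03,"bay"),(.078,"lid")):
        h=cv2.cvtColor(out[z],cv2.COLOR_RGB2HSV).astype(int)
        for c,h0,dh in (("yellow",22,8),("blue",113,9)):
            m=((abs(h[...,0]-h0)<dh)&(h[...,1]>110)&(h[...,2]>50)).astype(np.uint8)
            m=cv2.morphologyEx(m,cv2.MORPH_OPEN,np.ones((5,5)))
            n,L,st,ce=cv2.connectedComponentsWithStats(m)
            for i in range(1,n):
                if st[i,4]>800:
                    pts=b[L==i].astype(np.float32); print(lab,c,st[i,4],np.round(pts.mean(0),4),"rect",np.round(np.hstack(cv2.minAreaRect(pts)),4),"circ",np.round(np.hstack(cv2.minEnclosingCircle(pts)),4))
    return im
E
python3 - <<'E'
from mv import *
goto(b2w([-.03,0]),.36,TH)
print(r.current_t(),r.current_tool_pos(),r.current_q())
im=wrist("w1")
r.set_gripper(.5); print(r.current_opening(),r.current_t(), r.current_contact_force())
cv2.imwrite("pics/w1raw.png",im["pixels"][:,:,::-1]); print(im["fx"],im["mount"])
E
python3 -c "
import cv2;a=cv2.imread('pics/w1_30.png');b=cv2.imread('pics/w1_78.png');cv2.imwrite('pics/w1c.png',cv2.resize(cv2.hconcat([a,b]),(800,400)))"
```

```text
2.2333 [ 0.56561334 -0.04379527  0.35981825] [-1.59270053e-01  2.97823707e-01  1.46103002e+00 -1.51203232e-04
  1.38300860e+00  1.52736007e+00]
bay yellow 8949 [0.0719 0.0815] rect [7.15e-02 8.15e-02 8.37e-02 8.55e-02 9.00e+01] circ [0.0716 0.0815 0.0593]
bay yellow 3972 [-0.094  -0.0792] rect [-0.0943 -0.079   0.0655  0.0611 45.    ] circ [-0.094  -0.0794  0.0331]
bay blue 8823 [ 0.072  -0.0792] rect [ 7.20e-02 -7.92e-02  8.28e-02  8.46e-02  9.00e+01] circ [ 0.072  -0.0787  0.059 ]
bay blue 3747 [-0.0557  0.091 ] rect [-0.0553  0.0909  0.0621  0.0612 -0.    ] circ [-0.0554  0.0909  0.032 ]
lid yellow 7132 [0.068  0.0725] rect [6.80e-02 7.24e-02 7.47e-02 7.65e-02 9.00e+01] circ [0.068  0.0725 0.0529]
lid yellow 3179 [-0.0802 -0.0708] rect [-0.0803 -0.0704  0.0579  0.0547 45.    ] circ [-0.0802 -0.0711  0.0296]
lid blue 6987 [ 0.068  -0.0707] rect [ 0.0684 -0.0707  0.0756  0.0747  0.    ] circ [ 0.0684 -0.0706  0.0526]
lid blue 2980 [-0.0459  0.0812] rect [-0.0454  0.081   0.0549  0.054   0.    ] circ [-0.0454  0.0817  0.0286]
0.49928242112745186 2.775 [-0.05368508  0.52588053  0.5997779 ]
371.64829954431775 [[-7.10720696e-04 -9.65715206e-01 -2.59602841e-01  6.56340468e-02]
 [ 9.99999570e-01 -5.31562299e-04 -7.60325249e-04  3.19357860e-04]
 [ 5.96262572e-04 -2.59603270e-01  9.65715169e-01 -1.21148638e-01]
 [ 0.00000000e+00  0.00000000e+00  0.00000000e+00  1.00000000e+00]]
```

View pics/w1c.png

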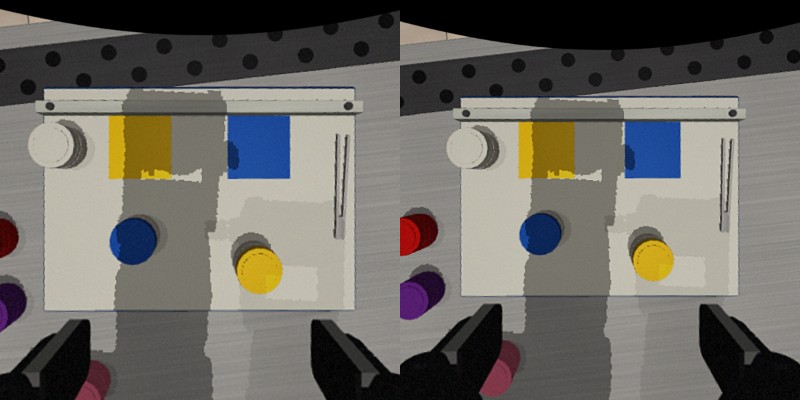

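The wrist view is rectified in the board frame. It puts the bays at (72, 81.5) and (72, -79) mm, the yellow lid at (-80, -71) and the blue lid at (-46, 81). I'll push blue first.

```bash
cat >> mv.py <<'E'
ZP=.060; D=.031
def push(a,b,stop=False,gap=.018):
    """push jar centre from a to b (board frame) with the two-finger cradle"""
    a,b=np.array(a),np.array(b); d=(b-a)/np.linalg.norm(b-a); dw=d[0]*EX+d[1]*EY
    yaw=np.arctan2(dw[1],dw[0]); s=b2w(a-d*(D+gap))
    goto(s,.16,yaw); r.move_linear([*s,ZP],vel=.12); r.sleep(.2)
    f0=np.array(r.current_contact_force())
    e=b2w(b-d*(D+(.006 if stop else 0))); r.move_linear([*e,ZP],vel=.05)
    print("push end f",np.round(np.array(r.current_contact_force())-f0,2))
    if stop:
        for i in range(14):
            e=e+.001*dw; r.move_linear([*e,ZP],vel=.02)
            f=-(np.array(r.current_contact_force())-f0)[:2]@dw
            if f>2.5: break
        print("stop",i,round(f,2),"tcp",w2b(r.current_tool_pos()))
    p=np.array(r.current_tool_pos())[:2]-dw*.02
    r.move_linear([*p,ZP],vel=.06); r.move_linear([*p,.16],vel=.2)
    print("t",r.current_t())
E
python3 - <<'E'
from mv import *
push([-.0456,.0813],[.025,-.0788])
goto(b2w([-.03,0]),.36,TH); wrist("w2"); print(r.current_t())
E
```

```text
push end f [-0.1   0.24  0.67]
t 10.65
bay yellow 8983 [0.0717 0.0814] rect [7.15e-02 8.15e-02 8.37e-02 8.55e-02 9.00e+01] circ [0.0715 0.081  0.0596]
bay yellow 3974 [-0.0941 -0.0793] rect [-9.41e-02 -7.96e-02  6.21e-02  6.39e-02  9.00e+01] circ [-0.0939 -0.0793  0.033 ]
bay blue 11060 [ 0.0598 -0.0806] rect [ 5.350e-02 -7.920e-02  8.280e-02  1.215e-01  9.000e+01] circ [ 0.0598 -0.0787  0.0683]
lid yellow 7191 [0.0678 0.0724] rect [6.80e-02 7.24e-02 7.47e-02 7.65e-02 9.00e+01] circ [0.068  0.0725 0.0529]
lid yellow 3172 [-0.0802 -0.0708] rect [-0.0803 -0.0704  0.0579  0.0547 45.    ] circ [-0.0801 -0.0704  0.0296]
lid blue 8755 [ 0.057  -0.0719] rect [ 5.180e-02 -7.070e-02  7.470e-02  1.089e-01  9.000e+01] circ [ 0.057  -0.0707  0.0606]
12.475
```

View pics/w2_78.png

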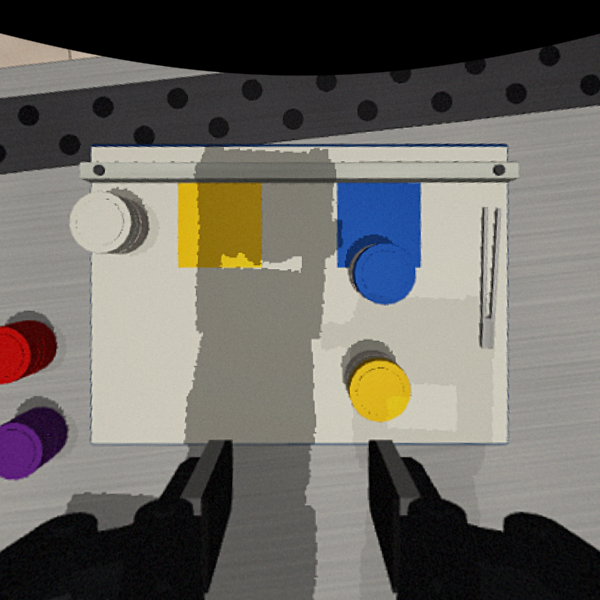

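The blue lid is now at pixel (384,274), which is board (23, -76) mm, as planned. Next I'll push blue to the bar, then push yellow across.

```bash
python3 - <<'E'
from mv import *
push([.0234,-.0788],[.086,-.0788],stop=True)
push([-.0803,-.071],[.0,.0815])
goto(b2w([-.03,0]),.36,TH); wrist("w3"); print(r.current_t())
E
```

```text
push end f [-0.79  1.27 -0.8 ]
stop 9 5.13 tcp [ 0.05853818 -0.07879915]
t 19.8083
push end f [ 0.47 -0.05 -0.09]
t 27.1917
bay yellow 8958 [0.0718 0.0813] rect [7.15e-02 8.15e-02 8.37e-02 8.55e-02 9.00e+01] circ [0.072  0.081  0.0593]
bay yellow 3855 [-0.0051  0.0875] rect [-0.0054  0.0873  0.0612  0.063  -0.    ] circ [-0.0056  0.0873  0.0323]
bay blue 8697 [ 0.0733 -0.0804] rect [ 7.65e-02 -7.92e-02  8.28e-02  9.36e-02  9.00e+01] circ [ 0.0715 -0.0792  0.059 ]
lid yellow 7096 [0.0679 0.0725] rect [6.80e-02 7.24e-02 7.47e-02 7.65e-02 9.00e+01] circ [0.068  0.0729 0.0526]
lid yellow 3066 [-0.0007  0.0782] rect [-9.00e-04  7.83e-02  5.58e-02  5.40e-02  9.00e+01] circ [-0.0005  0.0782  0.0287]
lid blue 6917 [ 0.0694 -0.0715] rect [ 7.20e-02 -7.07e-02  7.47e-02  8.28e-02  9.00e+01] circ [ 0.068  -0.0707  0.0523]
28.2083
```

View pics/w3_78.png

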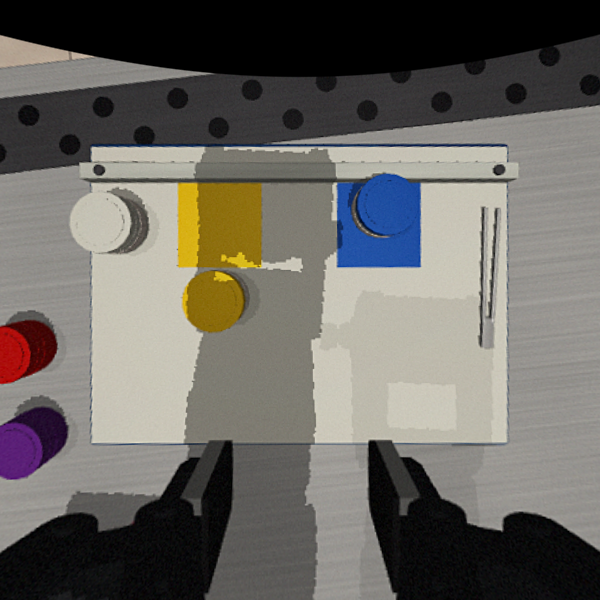

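Blue is against the bar at pixel (386,205), centred in its bay. Yellow is at board (-1, 78) mm, so I'll finish it now.

```bash
python3 - <<'E'
from mv import *
push([-.0007,.0815],[.086,.0815],stop=True)
goto(b2w([-.03,0]),.36,TH); im=wrist("w4"); print(r.current_t())
import pickle
from loc import *
im=optics.get_image("scene"); cv2.imwrite("pics/s4.png",cv2.resize(im["pixels"][190:370,200:480,::-1],None,fx=2.8,fy=2.8))
P=plane_hit(im,.078); W=cloud(im); mm=masks(im)
for k in mm:
    t=mm[k]&(abs(W[...,2]-.079)<.007)&(W[...,0]<.85)&(abs(W[...,1])<.3); print(k,w2b(np.array(cv2.minEnclosingCircle(P[t][:,:2].astype(np.float32))[0])))
a=cv2.imread("pics/w4_78.png")[130:470,50:550]; cv2.imwrite("pics/w4c.png",cv2.resize(a,None,fx=1.6,fy=1.6))
# sub-view: lid circle by Hough on rectified z=.078 view
g=cv2.medianBlur(cv2.cvtColor(cv2.imread("pics/w4_78.png"),cv2.COLOR_BGR2GRAY),5)
c=cv2.HoughCircles(g,cv2.HOUGH_GRADIENT,1.0,40,param1=80,param2=12,minRadius=29,maxRadius=33)
print([( (300-v)*.0009,(300-u)*.0009,q*.0009) for u,v,q in c[0]][:8])
E
```

```text
push end f [-1.12 -0.37 -0.62]
stop 9 5.32 tcp [0.0583492  0.08149567]
t 37.6917
bay yellow 8961 [0.0735 0.0823] rect [7.60e-02 8.15e-02 8.37e-02 9.45e-02 9.00e+01] circ [0.0715 0.0815 0.0593]
bay blue 8758 [ 0.0735 -0.0803] rect [ 7.60e-02 -7.92e-02  8.28e-02  9.27e-02  9.00e+01] circ [ 0.072  -0.0792  0.0593]
lid yellow 7158 [0.0692 0.0734] rect [7.16e-02 7.24e-02 7.47e-02 8.37e-02 9.00e+01] circ [0.068  0.0725 0.0529]
lid blue 6956 [ 0.0695 -0.0717] rect [ 7.20e-02 -7.07e-02  7.47e-02  8.28e-02  9.00e+01] circ [ 0.068  -0.0711  0.0526]
40.2833
yellow [0.08769275 0.08108168]
blue [ 0.08544259 -0.0790908 ]
[(np.float32(0.086849995), np.float32(0.08235), np.float32(0.028169999)), (np.float32(0.08505), np.float32(-0.07875), np.float32(0.02916)), (np.float32(0.07155), np.float32(0.17954999), np.float32(0.027180001)), (np.float32(-0.03915), np.float32(0.24615), np.float32(0.027180001)), (np.float32(-0.13904999), np.float32(0.25965), np.float32(0.02916))]
```

View pics/w4c.png

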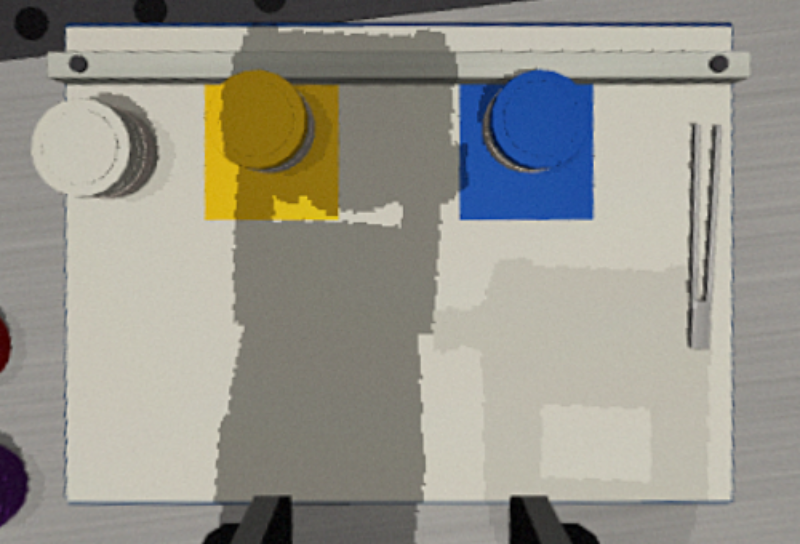

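View pics/s4.png

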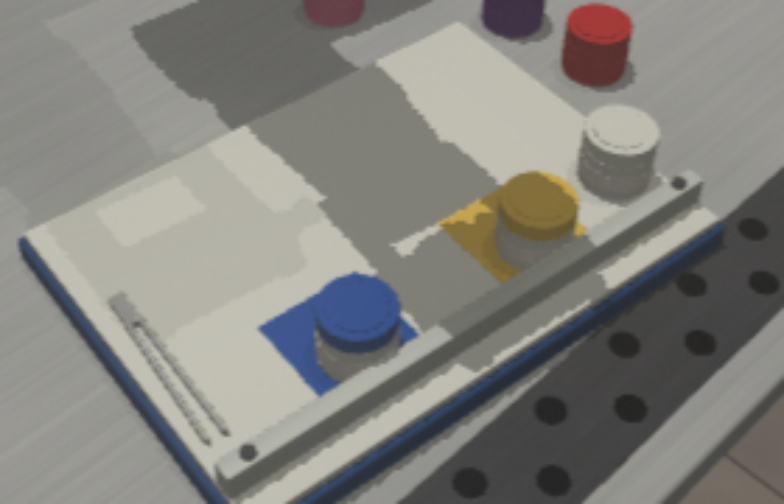

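Both jars stand upright against the bar, centred in their bays to within about 1 mm: yellow at y = 82 mm against 81.5, blue at -79 against -79. The other items look undisturbed.

```bash
python3 -c "
from cell import r
print(r.hand_in())"
```

```text
the job is handed in; nothing more can be done
None
```

The job is handed in at about 40 s: both jars stand upright against the stop bar, centred in their own bays to about 1 mm by the cameras, and the white-lidded jar, forceps, bottle and cassette box were left untouched.

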